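# Stow the braai tongs: slide the cover shut and hasp the box

## Robot

A 6-joint arm with a two-finger parallel gripper is mounted at the origin on the work surface. World frame = base frame: x ahead of the robot, y to its left, z up, the work surface at z = 0. Lengths are in m, angles in rad, forces in N, time in s.
With the tool pointing down it reaches from about 0.225 to 0.875 m from the base axis. Payload 3.4 kg.
Tool frame: the origin (TCP) lies at the very end of the fingers, on their centre line; the grasp point (between the pads) lies manip.grip_point_offset behind it (manip.grip_point_offset is the distance from the TCP to the grasp point, in m); z points along the fingers, y is the line along which they close (so a half turn about z gives the same grasp; the last joint's range is limited). The gripper opens to 85 mm and grips with 20 to 120 N. Pads are 22 mm wide; open, the fingers measure 114 mm over their backs; the gripper's body (76 mm by 85 mm) begins 54 mm behind the grasp point. The pads swing forward as they close: fully open they stand 13 mm farther back than shut.
Start: joints at [-1.399, 0.276, 1.505, -0, 1.361, -0.121], TCP at [0.166, -0.551, 0.231] pointing down, gripper open.
Joint ranges: [-2.89, 2.89], [-0.75, 2.08], [0.22, 2.7], [-1.18, 4.32], [0.11, 2.71], [-2.7, 2.7]. Speed limits (rad/s): [2.57, 2.57, 3.14, 3.14, 3.14, 3.14].

## Interface

Orientations are given as a unit quaternion [w, x, y, z].
In Python, from rig import manip gives the robot as it stands.
- The arm moves only by the shell command python3 -m pendant 'ROWS' [FORCE]. ROWS is JSON, a list of rows, each an object of numbers: "jaw": the opening, from -1 (shut) to 1 (fully open); "tx", "ty", "tz": the shift along the world's x, y, z in cm; "ax", "ay", "az": the turn, a rotation vector about the world's x, y, z in degrees. In form: [{"jaw": .., "tx": .., "ty": .., "tz": .., "ax": .., "ay": .., "az": ..}, ...]. A call has 1 to 10 rows; each row is the pose to reach, as a shift and turn from the pose commanded when the call began; what a row does not reach only later rows make up. A row lasts 1/8 s, in which the tool goes at most 62.5 mm and 10.7 degrees, less where a joint would pass 70% of its speed; a pose out of reach is approached as far as the arm can. A call with a gripper value outside its range is refused whole. The fingers move at their own pace and stop on an object; FORCE is the grip in N (left out, the last holds). Time passes only in rows, so rows that repeat a pose let the fingers close. It gives the time, the measured TCP pose, the force, the opening and the grip force at its end, in the units of the state.
- manip.get_state(): the state, without advancing time (a new reading comes with each control period).
- manip.get_image(name): name is "side" or "top" or "wrist"; returns a dict with "pixels" (480x640x3 uint8, blue, green, red), "depth" (480x640 float32, m along the optical axis (not along the pixel's ray), 0 where there is no reading), "fx", "fy", "cx", "cy" (pixels), "pose" (4x4, takes a point from camera to world coordinates). Camera axes: x right, y down, z forward; pixel columns grow to the right and rows downward; lengths in m; the calibration is good to about 2 mm. A picture is of the moment at which its call begins.
- manip.sign_off(): hands the job in; it is judged then, once.
The state is a dict: "clock": time; "qpos": joint angles; "qd": joint speeds; "effort": joint torques, N m; "position": TCP position; "ee_rot": TCP orientation; "contact_force": force on the tool from outside, world axes, zero at the start; "moment": the same for the moment, N m; "width": finger opening in m; "gripper_force": force on a finger pad.
Only numpy, scipy, OpenCV 4.12 (cv2) and the standard library are available. Lean on these libraries where they do the work, as an engineer would, in place of code of your own. Each camera call takes 0.05 s, during which the arm holds its last target. There are 200 camera calls.

## Task

Put the steel tongs away in the open compartment of the dark steel tong box, lying flat. Then slide the box's cover fully home over them, and after that swing the hinged hasp over the staple on the cover until it lies fully down. Leave all the other things on the counter where they are.

Things in the scene. Friction and masses are not known exactly. Their poses are not given: they have to be found in the camera images.
- tong_box: dark steel box fixed to the counter, 226 mm (x) by 236 mm (y), 64 mm high over the rails. Origin: centre of its underside, z up. The +y half is an open-topped compartment; the -y half is closed by a deck at z 50 mm over which the cover parks. Rails along both x sides rise to z 64 mm, leaving 206 mm clear between their lips. The hasp is hinged on the outer +y wall.
- compartment (a point): centre of the compartment's floor (box frame x 0, y 57, z 6 mm); axes as the box. Inside, the compartment spans box x -107 to 107 mm and y 2 to 112 mm; its wall tops are at z 50 mm
- cover (a joint): slide of the cover, m: 0 = shut over the compartment; 0.110 = fully open, parked over the deck (it opens along box -y). Starts partly to nearly fully open; stays where left, friction about 1.5 N. Aluminium plate 212 (x) by 118 (y) by 5 mm, top at box z 56 mm; shut, it spans box y -6 to 112 mm, so it uncovers the compartment from the +y wall inwards
- cover_grip (a point): centre of the top face of the cover's grip bar, at box z 80 mm, box y 17 mm when shut; the bar is 70 mm long along box x, 12 mm thick along box y, and stands 24 mm over the cover; axes as the box
- staple (a point): top of the staple (the catch) on the cover: a steel loop 22 mm long along box y, 6 mm thick, rising 13 mm over the cover; at box x 0, and at box y 82 mm when the cover is shut; moves with the cover
- hasp (a joint): angle of the hasp, rad: 0 = flat down over the staple, pointing along box -y; 1.57 = upright; up to 2.4 = thrown back, leaning outwards past the +y wall. Stiff (0.04 N m), stays where left. Steel strap 75 mm long, 44 mm wide, 5 mm thick, with a slot for the staple (12 mm wide, 22 to 53 mm from the hinge) and a solid end 22 mm long
- hasp_hinge (a point): hinge axis of the hasp, centre: box frame x 0, y 122, z 62 mm; the axis runs along the box's x
- hasp_tip (a point): middle of the hasp's free end, 75 mm from the hinge, half way through its thickness
- tongs: steel tongs, folded and locked (rigid), lying on the counter on their side: 181 mm long (x; hinge end at -x, scoops at +x), 30 mm wide (y) at the two parallel arms, 22 mm high. Origin: centre of the underside, also the best place to grip across the arms; about 0.16 kg
- fork: bystander: black plastic fork lying flat, 181 mm (x) by 34 mm, 10 mm high; origin under its centre
- brush: bystander: basting brush lying flat, 170 mm long (x), under 40 mm wide and 30 mm high; origin under its centre
- salt_pig: bystander: round glass salt pig with a slanted mouth, 84 mm across, 88 mm high; stands near the hasp; origin under its centre
- tin: bystander: aluminium tin, 64 mm across, 90 mm high; stands near the hasp; origin under its centre
- pot: bystander: open aluminium basting pot with two side handles (about 180 mm over them, along y), 104 mm across, 75 mm high; origin under its centre
- silicone_lid: bystander: flat round orange silicone lid with a knob, 120 mm across, 28 mm high; origin under its centre
- oil: bystander: oil bottle, 64 mm across, 210 mm high; origin under its centre
There are look-alikes about, which are no part of the job. Leave any green look-alike of the tongs alone.

How it is judged:
On the way, in this order (a step that is already met when the one before it is completed fails the run):
1. the tongs lie flat on the floor of the compartment, the cover not yet shut (x of tongs in the frame of tong_box between -0.025 and 0.025 m and y of tongs in the frame of tong_box between 0.01 and 0.104 m and z of tongs in the frame of tong_box below 0.014 m and angle between tongs's own z axis and vertical below 0.15 rad and value of joint cover above 0.02 m), for 0.2 s.
2. the cover is fully home over the tongs (within 4 mm) while the hasp is still up (value of joint cover below 0.004 m and value of joint hasp above 0.6 rad), for 0.1 s.
At the end, for the whole second after the job is handed in: the tongs lie flat and at rest on the compartment's floor (origin within 25 mm of its middle lengthwise, between its walls), the cover is shut to within 4 mm and the hasp lies over the staple within 0.12 rad of fully down (x of tongs in the frame of tong_box between -0.025 and 0.025 m and y of tongs in the frame of tong_box between 0.01 and 0.104 m and z of tongs in the frame of tong_box below 0.014 m and angle between tongs's own z axis and vertical below 0.15 rad and value of joint cover below 0.004 m and value of joint hasp below 0.12 rad and linear speed of tongs below 0.02 m/s); the robot touches nothing.
It fails at once if a bystander is moved by more than 30 mm or knocked over (distance of any of fork, brush, salt_pig, tin, pot, silicone_lid, oil from where it was at the start of the episode above 0.03 m or angle between any of fork, brush, salt_pig, tin, pot, silicone_lid, oil's own z axis and vertical above 0.6 rad).
It also fails if it takes over 64 s, if anything falls off the work surface, if the arm or the gripper's body presses on something with over 40 N, if the wrist force passes 120 N, or if a joint passes its speed limit or range.

## Working session

There is one attempt and no reset: what is moved stays moved. The work goes in short steps, Python scripts to look and compute and a shell command to move; the robot and the scene stay as the last step left them, time stands still between calls to the robot, and variables do not carry over. Pictures are saved under pics/ and viewed, at most 10 in all, crops included, and the job is handed in when it is done.

```bash
ls; mkdir -p pics; python3 - <<'E'
from rig import manip
import cv2,numpy as np
print(manip.get_state(), manip.grip_point_offset)
for n in("top","side"):
    im=manip.get_image(n); cv2.imwrite(f"pics/{n}0.png",im["pixels"]); np.savez(f"/tmp/{n}0.npz",**im); print(n,im["fx"],im["cx"],im["cy"],im["pose"].round(3).tolist())
E
```

```text
pics
{'clock': 0.0, 'qpos': array([-1.39895636e+00,  2.76574854e-01,  1.50612870e+00,  2.43717288e-05,
        1.36068680e+00, -1.20972582e-01]), 'qd': array([-3.37351592e-04,  5.44847713e-05,  8.95843643e-04, -3.60906171e-04,
        2.98162728e-04, -1.61424577e-03]), 'effort': array([ 1.89547507e-03, -4.16767681e+01, -2.45807236e+01,  4.82751511e-04,
        1.10725666e-02, -1.01765184e-05]), 'position': array([ 0.16589987, -0.55000147,  0.23045295]), 'ee_rot': array([-8.98865885e-04,  9.89301704e-01,  1.45881221e-01, -1.09469708e-05]), 'contact_force': array([0.10226413, 0.21147136, 0.11337188]), 'moment': array([ 0.04380594, -0.02433985,  0.01786391]), 'gripper_force': 0.0, 'width': 0.08530865292037741} 0.0187
top 529.2786844009477 321.4495177111214 239.73333080014385 [[-0.013, -0.997, 0.074, 0.392], [-1.0, 0.013, 0.005, -0.001], [-0.006, -0.074, -0.997, 1.669], [0.0, 0.0, 0.0, 1.0]]
side 520.3787462314609 321.2147756705259 241.77953163198055 [[-0.838, -0.348, 0.42, -0.138], [-0.545, 0.554, -0.629, 0.985], [-0.013, -0.756, -0.654, 1.102], [0.0, 0.0, 0.0, 1.0]]
```

View pics/top0.png

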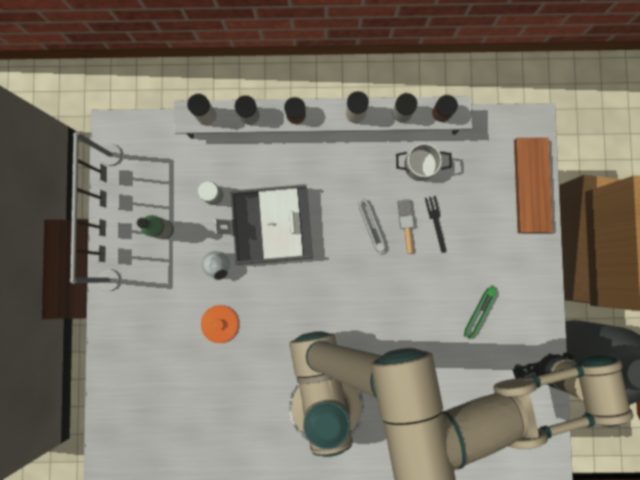

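View pics/side0.png

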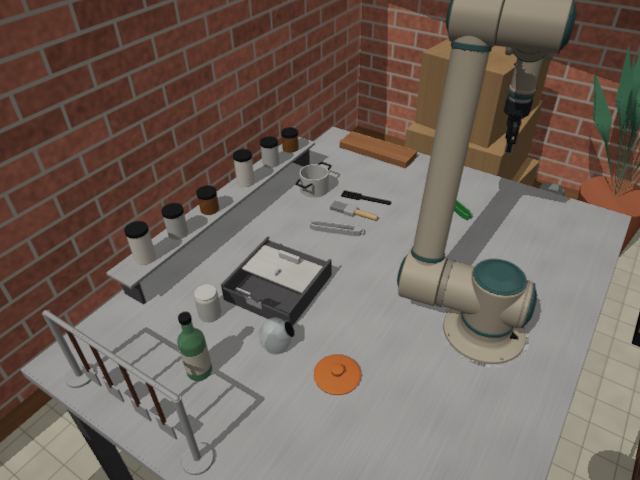

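The top view shows the box at about (272,225) with +y to the left, the cover partly to nearly open at (282,222), and the hasp thrown back at (224,227). The salt pig is at (215,265) and the tin at (208,190). The steel tongs are at (373,227), with their scoop and hinge ends still to be told apart. The green look-alike is at (480,312).

```bash
cat > h.py <<'E'
import numpy as np,cv2
def pts(im):
    d=im["depth"];v,u=np.mgrid[:d.shape[0],:d.shape[1]]
    c=np.stack([(u-im["cx"])/im["fx"]*d,(v-im["cy"])/im["fy"]*d,d],-1)
    P=im["pose"]; w=c@P[:3,:3].T+P[:3,3]; w[d==0]=np.nan; return w
def ray(im,u,v,z):
    P=im["pose"];r=P[:3,:3]@np.array([(u-im["cx"])/im["fx"],(v-im["cy"])/im["fy"],1]); o=P[:3,3]
    return o+r*(z-o[2])/r[2]
E
python3 - <<'E'
from h import *
im=dict(np.load("/tmp/top0.npz")); w=pts(im)
print("table z",np.nanmedian(w[270:300,300:400,2]),np.nanstd(w[270:300,300:400,2]))
def rect(name,r0,r1,c0,c1,zl,zh):
    s=w[r0:r1,c0:c1];m=(s[...,2]>zl)&(s[...,2]<zh);
    n,lab,st,_=cv2.connectedComponentsWithStats(m.astype(np.uint8));k=1+st[1:,4].argmax();p=s[lab==k]
    print(name,len(p),"z",p[:,2].min().round(3),np.median(p[:,2]).round(3),p[:,2].max().round(3),cv2.minAreaRect(p[:,:2].astype(np.float32)*1000), p[:,:2].mean(0).round(3))
rect("box",175,275,228,325,.04,.1)
rect("tongs",190,262,350,392,.006,.04)
rect("salt",245,285,195,229,.03,.12)
rect("tin",175,208,192,225,.03,.12)
rect("hasp",212,240,212,234,.03,.15)
# cover white mask
g=cv2.cvtColor(im["pixels"],cv2.COLOR_BGR2GRAY)
s=(g>170).astype(np.uint8);s[:185]=0;s[262:]=0;s[:,:245]=0;s[:,315:]=0
c=max(cv2.findContours(s,0,2)[0],key=cv2.contourArea);print(cv2.minAreaRect(c))
big=cv2.hconcat([cv2.resize(im["pixels"][170:290,190:400],None,fx=3.8,fy=3.8,interpolation=2)]);cv2.imwrite("pics/crop.png",big);print(big.shape)
print([ray(im,*q,.012).round(3) for q in((363,202),(381,250))])
E
```

```text
table z -0.0004848586927543863 0.0039809488753934355
box 3988 z 0.04 0.056 0.088 ((564.2669067382812, 167.944091796875), (227.02639770507812, 246.6326141357422), 4.088747501373291) [0.566 0.134]
tongs 349 z 0.006 0.018 0.033 ((559.7249145507812, -153.644287109375), (184.52207946777344, 44.07392501831055), 22.275615692138672) [ 0.548 -0.153]
salt 633 z 0.03 0.073 0.093 ((439.8867492675781, 333.4328308105469), (87.06526184082031, 79.42276763916016), 1.8082983493804932) [0.44  0.328]
tin 415 z 0.03 0.088 0.099 ((662.4746704101562, 348.3132019042969), (60.445404052734375, 62.1669807434082), 52.666717529296875) [0.66  0.345]
hasp 284 z 0.042 0.091 0.136 ((566.5164794921875, 299.67755126953125), (73.0816421508789, 43.46474838256836), 0.22118577361106873) [0.556 0.297]
((280.14080810546875, 223.06967163085938), (66.64614868164062, 37.875701904296875), 85.36454010009766)
(456, 798, 3)
[array([ 0.634, -0.125,  0.012]), array([ 0.481, -0.178,  0.012])]
```

View pics/crop.png

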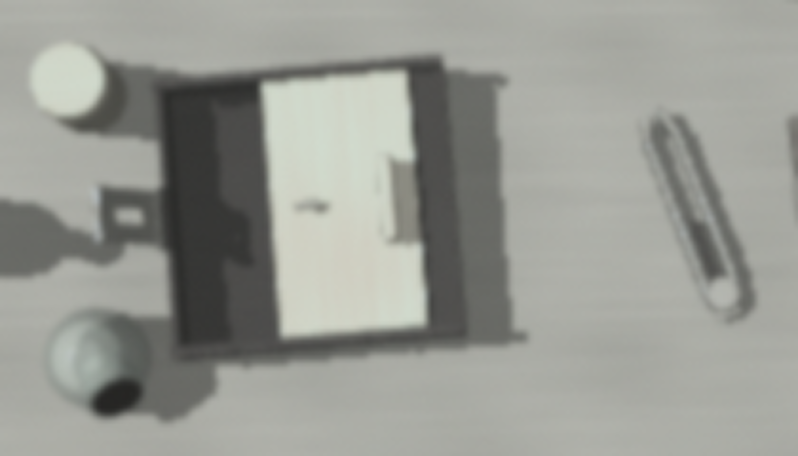

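Close-up: the cover's free edge runs through crop (268,80)-(280,335), which leaves about 80 mm of the compartment open. The hasp is thrown back at (125,213), and the box is yawed about +4 to 6°. The tongs run from (660,120) to (735,305). Next I move over the tongs for a wrist view.

```bash
python3 -m pendant '[{"jaw":1,"tx":39,"ty":39,"tz":7,"az":3},{"jaw":1,"tx":39,"ty":39,"tz":7,"az":3},{"jaw":1,"tx":39,"ty":39,"tz":7,"az":3},{"jaw":1,"tx":39,"ty":39,"tz":7,"az":3},{"jaw":1,"tx":39,"ty":39,"tz":7,"az":3},{"jaw":1,"tx":39,"ty":39,"tz":7,"az":3},{"jaw":1,"tx":39,"ty":39,"tz":7,"az":3},{"jaw":1,"tx":39,"ty":39,"tz":7,"az":3},{"jaw":1,"tx":39,"ty":39,"tz":7,"az":3},{"jaw":1,"tx":39,"ty":39,"tz":7,"az":3}]' 40; python3 - <<'E'
from rig import manip
from h import *
im=manip.get_image("wrist"); cv2.imwrite("pics/w1.png",im["pixels"]); np.savez("/tmp/w1.npz",**im); print(im["pose"].round(3).tolist())
E
```

```text
[[0.289, -0.919, -0.268, 0.233], [-0.957, -0.278, -0.078, -0.53], [-0.002, 0.28, -0.96, 0.373], [0.0, 0.0, 0.0, 1.0]]invalid input at $[0]: expected keys jaw, tx, ty, tz, ax, ay, az
```

View pics/w1.png

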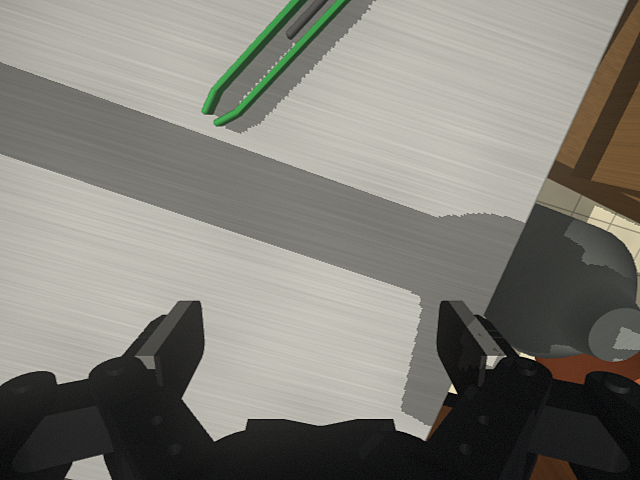

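The move was refused because every row must carry all seven keys. The picture shows only the green look-alike and the fingers. I'll retype the move.

```bash
python3 -m pendant '[{"jaw":1,"tx":39,"ty":39,"tz":7,"ax":0,"ay":0,"az":3},{"jaw":1,"tx":39,"ty":39,"tz":7,"ax":0,"ay":0,"az":3},{"jaw":1,"tx":39,"ty":39,"tz":7,"ax":0,"ay":0,"az":3},{"jaw":1,"tx":39,"ty":39,"tz":7,"ax":0,"ay":0,"az":3},{"jaw":1,"tx":39,"ty":39,"tz":7,"ax":0,"ay":0,"az":3},{"jaw":1,"tx":39,"ty":39,"tz":7,"ax":0,"ay":0,"az":3},{"jaw":1,"tx":39,"ty":39,"tz":7,"ax":0,"ay":0,"az":3},{"jaw":1,"tx":39,"ty":39,"tz":7,"ax":0,"ay":0,"az":3},{"jaw":1,"tx":39,"ty":39,"tz":7,"ax":0,"ay":0,"az":3},{"jaw":1,"tx":39,"ty":39,"tz":7,"ax":0,"ay":0,"az":3}]' 40; python3 - <<'E'
from rig import manip
from h import *
im=manip.get_image("wrist"); cv2.imwrite("pics/w2.png",im["pixels"]); np.savez("/tmp/w2.npz",**im); print(im["pose"].round(3).tolist())
w=pts(im); m=((w[...,2]>.006)&(w[...,2]<.04)).astype(np.uint8);m[300:]=0
n,lab,st,c=cv2.connectedComponentsWithStats(m)
for k in range(1,n):
    if st[k,4]>300:
        p=w[lab==k];print(st[k],c[k].round(),p.mean(0).round(3),p[:,2].max().round(3),cv2.minAreaRect(p[:,:2].astype(np.float32)*1000))
E
```

```text
clock: 1.4
position: [0.5584, -0.1575, 0.3011]
ee_rot: [-0.0, 0.985, 0.174, 0.001]
contact_force: [-0.8, -1.9, -0.3]
width: 0.0855
gripper_force: 0.0
[[0.343, -0.902, -0.262, 0.624], [-0.939, -0.33, -0.094, -0.134], [-0.001, 0.278, -0.96, 0.444], [0.0, 0.0, 0.0, 1.0]]
[ 115    0   48  217 3203] [138. 104.] [0.574 0.044 0.024] 0.04 ((567.9390869140625, 43.96719741821289), (219.6221160888672, 2.33256459236145), 4.1104960441589355)
[ 529    0   68  107 2580] [573.  45.] [ 0.774 -0.339  0.024] 0.04 ((766.7171630859375, -329.93243408203125), (95.82376861572266, 48.061798095703125), 37.35824203491211)
[480   4  39  46 344] [493.  30.] [ 0.759 -0.26   0.025] 0.04 ((762.4201049804688, -261.89642333984375), (5.981371879577637, 45.84286117553711), 78.22203826904297)
[475  55  60  59 850] [491.  87.] [ 0.713 -0.282  0.023] 0.04 ((712.6185302734375, -291.9072265625), (79.48356628417969, 19.27859878540039), 64.91995239257812)
[ 299  100   30  165 2322] [314. 194.] [ 0.549 -0.153  0.021] 0.025 ((555.7464599609375, -150.3869171142578), (180.26254272460938, 30.021554946899414), 19.912355422973633)
[ 377  144   72  149 4285] [411. 206.] [ 0.573 -0.258  0.018] 0.023 ((553.833740234375, -260.8674621582031), (169.95599365234375, 42.36040115356445), 4.56949520111084)
[ 461  164   58  136 2434] [487. 227.] [ 0.579 -0.351  0.009] 0.012 ((569.2445068359375, -354.14453125), (162.67642211914062, 35.1978759765625), 12.493971824645996)
```

View pics/w2.png

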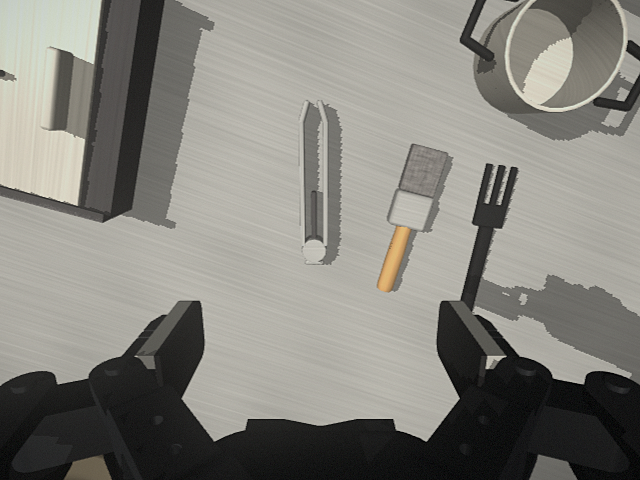

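The wrist view shows the tongs with scoops at (315,105) and hinge at (313,252), measuring 180×30 mm at 19.9°, centred at (0.556,-0.150). That agrees with the given size. The fingers (±57 mm) clear the brush at (411,206). Descending.

```bash
python3 -m pendant '[{"jaw":1,"tx":0,"ty":1,"tz":-6,"ax":0,"ay":0,"az":0},{"jaw":1,"tx":0,"ty":1,"tz":-12,"ax":0,"ay":0,"az":0},{"jaw":1,"tx":0,"ty":1,"tz":-18,"ax":0,"ay":0,"az":0},{"jaw":1,"tx":0,"ty":1,"tz":-24,"ax":0,"ay":0,"az":0},{"jaw":1,"tx":0,"ty":1,"tz":-24,"ax":0,"ay":0,"az":0},{"jaw":1,"tx":0,"ty":1,"tz":-24,"ax":0,"ay":0,"az":0}]'
```

```text
clock: 2.2
position: [0.5569, -0.1519, 0.0632]
ee_rot: [0.001, 0.985, 0.171, 0.001]
contact_force: [0.3, -0.0, 0.8]
width: 0.0851
gripper_force: 0.0
```

```bash
python3 -m pendant '[{"jaw":1,"tx":0,"ty":0.1,"tz":-4,"ax":0,"ay":0,"az":0},{"jaw":1,"tx":0,"ty":0.1,"tz":-5.7,"ax":0,"ay":0,"az":0},{"jaw":1,"tx":0,"ty":0.1,"tz":-5.7,"ax":0,"ay":0,"az":0},{"jaw":-1,"tx":0,"ty":0.1,"tz":-5.7,"ax":0,"ay":0,"az":0},{"jaw":-1,"tx":0,"ty":0.1,"tz":-5.7,"ax":0,"ay":0,"az":0},{"jaw":-1,"tx":0,"ty":0.1,"tz":-5.7,"ax":0,"ay":0,"az":0},{"jaw":-1,"tx":0,"ty":0.1,"tz":-5.7,"ax":0,"ay":0,"az":0},{"jaw":-1,"tx":0,"ty":0.1,"tz":-5.7,"ax":0,"ay":0,"az":0},{"jaw":-1,"tx":0,"ty":0.1,"tz":-5.7,"ax":0,"ay":0,"az":0}]' 50
```

```text
clock: 3.32
position: [0.5567, -0.1499, 0.0054]
ee_rot: [0.001, 0.985, 0.172, 0.001]
contact_force: [-2.0, -0.1, 7.6]
width: 0.0287
gripper_force: 51.7
```

Gripped at 28.7 mm, so the hold is good. I'll lift, turn toward the box's yaw, and go over the box for a measurement.

```bash
python3 -m pendant '[{"jaw":-1,"tx":0,"ty":0,"tz":4,"ax":0,"ay":0,"az":0},{"jaw":-1,"tx":0,"ty":0,"tz":10,"ax":0,"ay":0,"az":0},{"jaw":-1,"tx":0,"ty":0,"tz":16,"ax":0,"ay":0,"az":0},{"jaw":-1,"tx":-6,"ty":31,"tz":29,"ax":0,"ay":0,"az":-15.9},{"jaw":-1,"tx":-6,"ty":31,"tz":29,"ax":0,"ay":0,"az":-15.9},{"jaw":-1,"tx":-6,"ty":31,"tz":29,"ax":0,"ay":0,"az":-15.9},{"jaw":-1,"tx":-6,"ty":31,"tz":29,"ax":0,"ay":0,"az":-15.9},{"jaw":-1,"tx":-6,"ty":31,"tz":29,"ax":0,"ay":0,"az":-15.9},{"jaw":-1,"tx":-6,"ty":31,"tz":29,"ax":0,"ay":0,"az":-15.9},{"jaw":-1,"tx":-6,"ty":31,"tz":29,"ax":0,"ay":0,"az":-15.9}]'; python3 - <<'E'
from rig import manip
from h import *
im=manip.get_image("wrist"); cv2.imwrite("pics/w3.png",im["pixels"]); np.savez("/tmp/w3.npz",**im)
s=manip.get_state(); print(s["position"],s["ee_rot"],s["width"]); w=pts(im); 
def comp(zl,zh,lim=280):
    m=((w[...,2]>zl)&(w[...,2]<zh)).astype(np.uint8); m[lim:]=0
    n,lab,st,c=cv2.connectedComponentsWithStats(m)
    for k in range(1,n):
        if st[k,4]>150:
            p=w[lab==k];print(zl,zh,st[k],np.median(p,0).round(3),cv2.minAreaRect(p[:,:2].astype(np.float32)*1000))
comp(.060,.068); comp(.052,.0595); comp(.076,.085); comp(.085,.2)
E
```

```text
clock: 4.58
position: [0.4955, 0.1623, 0.295]
ee_rot: [-0.0, 0.999, 0.036, 0.001]
contact_force: [0.1, -0.6, -2.2]
width: 0.0287
gripper_force: 50.7
[0.49553938 0.16081256 0.29412847] [ 4.64672506e-04  9.99392527e-01  3.48475620e-02 -9.21273119e-05] 0.02842206834401558
0.06 0.068 [108   0  41  27 190] [0.639 0.329 0.064] ((638.7556762695312, 334.93475341796875), (8.017500877380371, 40.67816925048828), 31.035409927368164)
0.06 0.068 [186  95  14  58 419] [0.555 0.282 0.066] ((554.1134033203125, 282.6219482421875), (49.77785873413086, 7.4178056716918945), 4.404069423675537)
0.06 0.068 [108 200  79  80 824] [0.457 0.312 0.064] ((443.3524475097656, 327.33935546875), (79.31697845458984, 58.557525634765625), 27.937896728515625)
0.06 0.068 [365 233  81  10 782] [0.461 0.075 0.064] ((460.6159973144531, 76.08010864257812), (9.317564964294434, 79.191162109375), 4.166483402252197)
0.06 0.068 [206 234  70   9 628] [0.449 0.237 0.064] ((448.8793029785156, 237.77130126953125), (9.200618743896484, 68.47591400146484), 3.9306845664978027)
0.06 0.068 [295 234  51   9 459] [0.454 0.16  0.064] ((454.554
[... 954 characters left out ...]
8, 291.438720703125), (43.32245635986328, 9.345147132873535), 6.237464904785156)
0.076 0.085 [ 106  211   65   64 1796] [0.448 0.326 0.081] ((441.7047119140625, 334.3171081542969), (60.33483123779297, 56.243080139160156), 31.512981414794922)
0.085 0.2 [ 70   0  56  14 556] [0.64  0.347 0.09 ] ((638.9983520507812, 346.7292785644531), (9.627446174621582, 43.1115608215332), 4.452854633331299)
0.085 0.2 [ 114   94   64   61 2773] [0.553 0.308 0.115] ((552.5546875, 305.9597473144531), (44.108924865722656, 28.507761001586914), 4.46023416519165)
0.085 0.2 [ 112  225   40   37 1012] [0.444 0.334 0.087] ((442.64306640625, 335.0278625488281), (35.24188995361328, 35.64799499511719), 10.428494453430176)
```

View pics/w3.png

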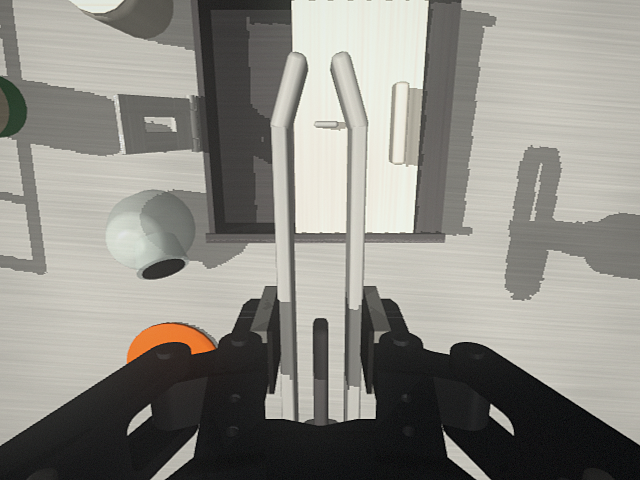

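The wrist view shows the tongs held between the pads, scoops forward at (295,60)/(342,60). The cover grip bar is at (399,122), the staple at (327,124) and the hasp at (158,125). From the rail and cover, the box centre is (0.5626,0.162) at yaw 4.15° and the cover is open 0.082 m. The sizes check out (rail 236, plate 118, bar 69×12). Next I check the fingers' lateral envelope from depth before lowering.

```bash
python3 - <<'E'
from h import *
im=dict(np.load("/tmp/w3.npz")); w=pts(im).reshape(-1,3); w=w[~np.isnan(w[:,0])]
t=np.array([.4955,.1608,.2941]);a=np.radians(4.05);x=np.array([np.cos(a),np.sin(a),0]);y=np.array([np.sin(a),-np.cos(a),0])
d=w-t; X,Y,Z=d@x,d@y,d[:,2]
for z0 in np.arange(-.01,.1,.01):
    m=(Z>z0)&(Z<z0+.01)&(abs(X)<.06)
    if m.sum()>5: print(round(z0,2),m.sum(),"Y",np.percentile(Y[m],[0,1,99,100]).round(3),"X",X[m].min().round(3),X[m].max().round(3))
# tongs flatness/height and length centre
m=(Z>-.02)&(Z<.03)&(X>.03)&(abs(Y)<.03)
for lo in(.03,.05,.07): k=m&(X>lo)&(X<lo+.02); print(lo,np.percentile(Z[k],90).round(4),Y[k].mean().round(4))
print("tip",X[m].max())
E
```

```text
-0.01 407 Y [-0.012 -0.012  0.009  0.009] X -0.06 0.06
0.0 1354 Y [-0.028 -0.025  0.023  0.026] X -0.057 0.06
0.01 10541 Y [-0.029 -0.026  0.024  0.027] X -0.048 0.06
0.02 1464 Y [-0.029 -0.029  0.026  0.027] X -0.012 0.011
0.03 2059 Y [-0.029 -0.027  0.025  0.027] X -0.012 0.011
0.04 2761 Y [-0.047 -0.044  0.042  0.045] X -0.01 0.014
0.05 11720 Y [-0.052 -0.049  0.047  0.049] X -0.014 0.014
0.06 8476 Y [-0.056 -0.054  0.051  0.054] X -0.014 0.017
0.07 15634 Y [-0.061 -0.058  0.055  0.058] X -0.011 0.018
0.08 18308 Y [-0.062 -0.059  0.057  0.06 ] X -0.0 0.018
0.09 4153 Y [-0.056 -0.053  0.048  0.053] X 0.011 0.02
0.03 0.0182 -0.0016
0.05 0.0181 -0.0017
0.07 0.0181 -0.0016
tip 0.08998691156250291
```

The linkage widens to ±47–62 mm from 40 mm above the tips, which is too wide for the current gap between cover and hinge. So I'll first open the cover about 26 mm more by pushing the grip bar with the outer finger face, tongs still in hand and clear of the rails.

```bash
python3 -m pendant '[{"jaw":-1,"tx":7,"ty":-2.8,"tz":-5,"ax":0,"ay":0,"az":0.1},{"jaw":-1,"tx":7,"ty":-2.8,"tz":-11,"ax":0,"ay":0,"az":0.1},{"jaw":-1,"tx":7,"ty":-2.8,"tz":-17,"ax":0,"ay":0,"az":0.1},{"jaw":-1,"tx":7,"ty":-2.8,"tz":-19.8,"ax":0,"ay":0,"az":0.1},{"jaw":-1,"tx":7,"ty":-2.8,"tz":-19.8,"ax":0,"ay":0,"az":0.1},{"jaw":-1,"tx":7,"ty":-2.8,"tz":-19.8,"ax":0,"ay":0,"az":0.1}]'; python3 - <<'E'
from rig import manip
print(manip.get_state()["position"],manip.get_state()["contact_force"])
E
```

```text
clock: 5.38
position: [0.5672, 0.1317, 0.0975]
ee_rot: [0.0, 0.999, 0.034, 0.001]
contact_force: [0.5, 1.0, -1.1]
width: 0.0287
gripper_force: 50.7
[0.56716719 0.13166273 0.09745805] [ 0.50171346  0.95294258 -1.13167037]
```

```bash
python3 -m pendant '[{"jaw":-1,"tx":0,"ty":0.1,"tz":-1.2,"ax":0,"ay":0,"az":0},{"jaw":-1,"tx":0,"ty":0.1,"tz":-2.5,"ax":0,"ay":0,"az":0},{"jaw":-1,"tx":0,"ty":0.1,"tz":-2.5,"ax":0,"ay":0,"az":0}]'
```

```text
clock: 5.75
position: [0.5649, 0.1334, 0.0704]
ee_rot: [0.0, 0.999, 0.035, -0.001]
contact_force: [-0.7, -0.1, -1.5]
width: 0.0286
gripper_force: 50.7
```

```bash
python3 -m pendant '[{"jaw":-1,"tx":0.05,"ty":-0.7,"tz":0,"ax":0,"ay":0,"az":0},{"jaw":-1,"tx":0.1,"ty":-1.4,"tz":0,"ax":0,"ay":0,"az":0},{"jaw":-1,"tx":0.15,"ty":-2.1,"tz":0,"ax":0,"ay":0,"az":0},{"jaw":-1,"tx":0.2,"ty":-2.8,"tz":0,"ax":0,"ay":0,"az":0},{"jaw":-1,"tx":0.2,"ty":-2.8,"tz":0,"ax":0,"ay":0,"az":0}]'
```

```text
clock: 6.38
position: [0.5683, 0.1044, 0.0715]
ee_rot: [0.0, 0.999, 0.034, 0.0]
contact_force: [0.1, 0.6, -2.3]
width: 0.029
gripper_force: 50.7
```

```bash
python3 -m pendant '[{"jaw":-1,"tx":0,"ty":0.3,"tz":6,"ax":0,"ay":0,"az":0},{"jaw":-1,"tx":-0.8,"ty":6,"tz":12,"ax":0,"ay":0,"az":0},{"jaw":-1,"tx":-0.8,"ty":11.3,"tz":12,"ax":0,"ay":0,"az":0},{"jaw":-1,"tx":-0.8,"ty":11.3,"tz":12,"ax":0,"ay":0,"az":0},{"jaw":-1,"tx":-0.8,"ty":11.3,"tz":12,"ax":0,"ay":0,"az":0}]'; python3 - <<'E'
from rig import manip
from h import *
im=manip.get_image("wrist"); cv2.imwrite("pics/w4.png",im["pixels"]); np.savez("/tmp/w4.npz",**im)
s=manip.get_state(); print(s["position"]); w=pts(im); 
a=np.radians(4.15);R=np.array([[np.cos(a),-np.sin(a)],[np.sin(a),np.cos(a)]]);B=(w[...,:2]-[.5626,.162])@R
for n,zl,zh in(("cover",.052,.0595),("bar",.076,.085),("rail",.061,.068),("floor",.002,.012),("tongs",.17,.25)):
    m=((w[...,2]>zl)&(w[...,2]<zh)&(abs(B[...,0])<.12)&(abs(B[...,1])<.13)).astype(np.uint8)
    nn,lab,st,c=cv2.connectedComponentsWithStats(m)
    for k in range(1,nn):
        if st[k,4]>200: p=B[lab==k]; print(n,st[k,4],np.percentile(p,[1,99],axis=0).round(4).tolist(),np.median(w[lab==k][:,2]).round(4))
E
```

```text
clock: 7.0
position: [0.5597, 0.2184, 0.1911]
ee_rot: [0.001, 0.999, 0.035, -0.0]
contact_force: [0.3, -1.0, -1.9]
width: 0.0289
gripper_force: 50.7
[0.55958084 0.21756593 0.19062879]
cover 41938 [[-0.1004, -0.1131], [0.1036, 0.0027]] 0.056
bar 1885 [[-0.0326, -0.0967], [0.0346, -0.0852]] 0.0796
bar 538 [[-0.0208, 0.1257], [0.0225, 0.13]] 0.0797
rail 5591 [[0.1043, -0.1158], [0.1133, 0.1158]] 0.064
rail 514 [[-0.0327, -0.0911], [0.0352, -0.0848]] 0.0646
rail 610 [[-0.0241, 0.1175], [0.0256, 0.1249]] 0.0657
rail 479 [[-0.1133, -0.1174], [-0.103, -0.0837]] 0.0639
floor 5036 [[-0.0731, 0.0884], [0.1069, 0.1121]] 0.0062
floor 12261 [[-0.106, 0.0346], [0.1039, 0.078]] 0.0061
floor 4796 [[-0.0708, 0.0018], [0.1068, 0.0254]] 0.0061
tongs 16547 [[-0.0363, 0.0619], [0.088, 0.1039]] 0.2195
tongs 16421 [[-0.0364, 0.0088], [0.088, 0.0513]] 0.2197
tongs 1705 [[-0.0577, 0.0512], [-0.0035, 0.061]] 0.2022
```

View pics/w4.png

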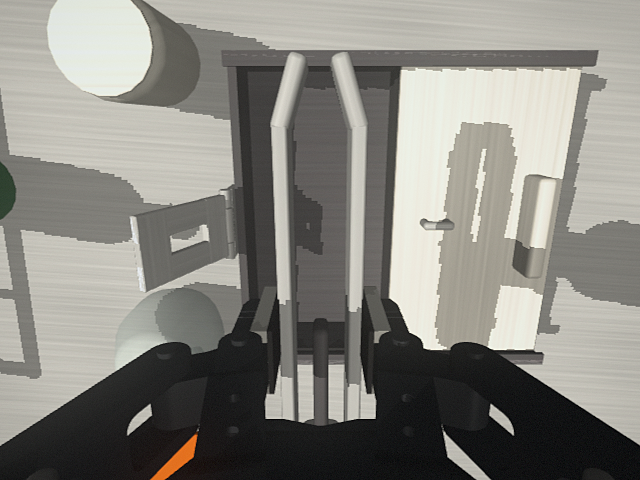

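The view shows the compartment clear below the tongs, the cover now at 0.108 m (bar at (535,225)), and the hasp at (185,240) out of the way. Lowering and releasing.

```bash
python3 -m pendant '[{"jaw":-1,"tx":0,"ty":0.05,"tz":-6,"ax":0,"ay":0,"az":0},{"jaw":-1,"tx":0,"ty":0.05,"tz":-12,"ax":0,"ay":0,"az":0},{"jaw":-1,"tx":0,"ty":0.05,"tz":-16,"ax":0,"ay":0,"az":0},{"jaw":-1,"tx":0,"ty":0.05,"tz":-17.5,"ax":0,"ay":0,"az":0},{"jaw":-1,"tx":0,"ty":0.05,"tz":-17.8,"ax":0,"ay":0,"az":0},{"jaw":-1,"tx":0,"ty":0.05,"tz":-17.8,"ax":0,"ay":0,"az":0}]'
```

```text
clock: 7.8
position: [0.5614, 0.2189, 0.0147]
ee_rot: [-0.0, 0.999, 0.034, 0.001]
contact_force: [-0.3, -0.1, -0.7]
width: 0.0285
gripper_force: 50.7
```

```bash
python3 -m pendant '[{"jaw":-1,"tx":0,"ty":0,"tz":-0.1,"ax":0,"ay":0,"az":0},{"jaw":-0.15,"tx":0,"ty":0,"tz":-0.1,"ax":0,"ay":0,"az":0},{"jaw":-0.15,"tx":0,"ty":0,"tz":-0.1,"ax":0,"ay":0,"az":0},{"jaw":-0.15,"tx":0,"ty":0,"tz":-0.1,"ax":0,"ay":0,"az":0},{"jaw":-0.15,"tx":0,"ty":0,"tz":2,"ax":0,"ay":0,"az":0},{"jaw":-0.15,"tx":0,"ty":0,"tz":6,"ax":0,"ay":0,"az":0},{"jaw":-1,"tx":0,"ty":0,"tz":12,"ax":0,"ay":0,"az":0},{"jaw":-1,"tx":0,"ty":0,"tz":18,"ax":0,"ay":0,"az":0},{"jaw":-1,"tx":-6,"ty":0,"tz":21,"ax":0,"ay":0,"az":0},{"jaw":-1,"tx":-6,"ty":0,"tz":21,"ax":0,"ay":0,"az":0}]' ; python3 - <<'E'
from rig import manip
from h import *
im=manip.get_image("wrist"); cv2.imwrite("pics/w5.png",im["pixels"])
s=manip.get_state(); print(s["position"],s["width"]); w=pts(im); 
a=np.radians(4.15);R=np.array([[np.cos(a),-np.sin(a)],[np.sin(a),np.cos(a)]]);B=(w[...,:2]-[.5626,.162])@R
for n,zl,zh in(("tongs",.016,.046),("bar",.076,.085),("hasp",.07,.16)):
    m=((w[...,2]>zl)&(w[...,2]<zh)&(abs(B[...,0])<.104)&(abs(B[...,1]-.03)<.16)).astype(np.uint8)
    if n=="tongs": m&=((B[...,1]>.006)&(B[...,1]<.108)).astype(np.uint8)
    if n=="hasp": m&=((B[...,1]>.11)&(abs(B[...,0])<.03)).astype(np.uint8)
    nn,lab,st,c=cv2.connectedComponentsWithStats(m)
    for k in range(1,nn):
        if st[k,4]>150: p=B[lab==k]; print(n,st[k,4],np.percentile(p,[.5,99.5],axis=0).round(4).tolist(),np.percentile(w[lab==k][:,2],[1,50,99]).round(4))
E
```

```text
clock: 9.05
position: [0.4979, 0.2193, 0.2264]
ee_rot: [-0.001, 0.999, 0.035, 0.002]
contact_force: [0.2, -0.8, -1.3]
width: 0.0001
gripper_force: 0.0
[0.49866905 0.21917749 0.22524286] 0.00015725146717434648
tongs 3935 [[-0.087, 0.042], [0.0904, 0.0719]] [0.0181 0.0277 0.0296]
bar 237 [[0.0822, 0.1652], [0.0862, 0.1896]] [0.076  0.0792 0.083 ]
bar 1772 [[-0.0336, -0.0969], [0.0347, -0.0851]] [0.0762 0.0795 0.0814]
bar 668 [[-0.0213, 0.1258], [0.0223, 0.1342]] [0.0761 0.0808 0.0848]
bar 988 [[-0.1036, 0.1541], [-0.0785, 0.1897]] [0.0761 0.0807 0.0849]
hasp 4980 [[-0.0212, 0.1233], [0.0223, 0.1578]] [0.0709 0.1096 0.1302]
```

View pics/w5.png

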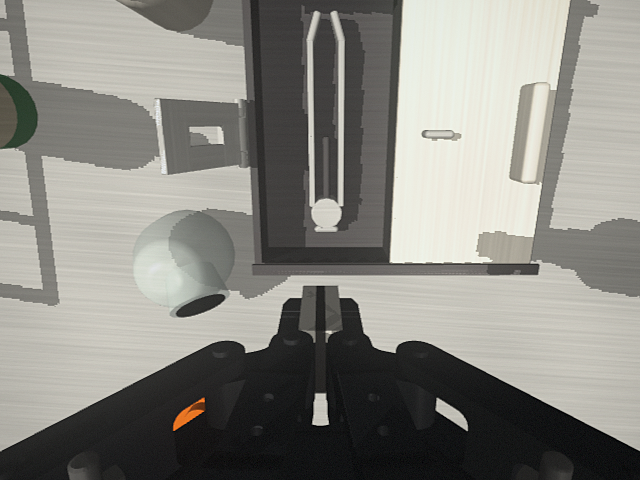

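The tongs lie flat on the floor at box (1.5, 57) mm with their top at 28 mm. The fingers are shut. The bar is at (530,130) and the hasp at (200,135), at about 2.06 rad. Now I'll put the closed fingers behind the bar, on its -y side.

```bash
python3 -m pendant '[{"jaw":-1,"tx":7.1,"ty":-17.6,"tz":0,"ax":0,"ay":0,"az":0},{"jaw":-1,"tx":7.1,"ty":-17.6,"tz":0,"ax":0,"ay":0,"az":0},{"jaw":-1,"tx":7.1,"ty":-17.6,"tz":0,"ax":0,"ay":0,"az":0},{"jaw":-1,"tx":7.1,"ty":-17.6,"tz":0,"ax":0,"ay":0,"az":0},{"jaw":-1,"tx":7.1,"ty":-17.6,"tz":-6,"ax":0,"ay":0,"az":0},{"jaw":-1,"tx":7.1,"ty":-17.6,"tz":-12,"ax":0,"ay":0,"az":0},{"jaw":-1,"tx":7.1,"ty":-17.6,"tz":-15.7,"ax":0,"ay":0,"az":0},{"jaw":-1,"tx":7.1,"ty":-17.6,"tz":-15.7,"ax":0,"ay":0,"az":0}]'
```

```text
clock: 10.1
position: [0.568, 0.0437, 0.0625]
ee_rot: [-0.0, 0.999, 0.035, -0.004]
contact_force: [0.1, -0.6, -0.1]
width: -0.0003
gripper_force: 0.0
```

```bash
python3 -m pendant '[{"jaw":-1,"tx":-0.1,"ty":1.5,"tz":0,"ax":0,"ay":0,"az":0},{"jaw":-1,"tx":-0.2,"ty":3,"tz":0,"ax":0,"ay":0,"az":0},{"jaw":-1,"tx":-0.3,"ty":4.5,"tz":0,"ax":0,"ay":0,"az":0},{"jaw":-1,"tx":-0.4,"ty":6,"tz":0,"ax":0,"ay":0,"az":0},{"jaw":-1,"tx":-0.5,"ty":7.5,"tz":0,"ax":0,"ay":0,"az":0},{"jaw":-1,"tx":-0.7,"ty":9,"tz":0,"ax":0,"ay":0,"az":0},{"jaw":-1,"tx":-0.7,"ty":10,"tz":0,"ax":0,"ay":0,"az":0},{"jaw":-1,"tx":-0.8,"ty":10.8,"tz":0,"ax":0,"ay":0,"az":0},{"jaw":-1,"tx":-0.8,"ty":10.8,"tz":0,"ax":0,"ay":0,"az":0}]'
python3 -m pendant '[{"jaw":-1,"tx":0,"ty":0.3,"tz":0,"ax":0,"ay":0,"az":0},{"jaw":-1,"tx":0,"ty":0.6,"tz":0,"ax":0,"ay":0,"az":0},{"jaw":-1,"tx":0,"ty":0.8,"tz":0,"ax":0,"ay":0,"az":0},{"jaw":-1,"tx":0,"ty":0.8,"tz":0,"ax":0,"ay":0,"az":0}]'
```

```text
clock: 11.22
position: [0.5624, 0.1518, 0.066]
ee_rot: [-0.0, 0.999, 0.035, -0.001]
contact_force: [-1.3, -0.7, -0.3]
width: -0.0001
gripper_force: 0.0
clock: 11.72
position: [0.5629, 0.159, 0.0662]
ee_rot: [-0.0, 0.999, 0.035, -0.0]
contact_force: [0.0, -1.4, -0.4]
width: 0.0
gripper_force: 0.4
```

```bash
python3 -m pendant '[{"jaw":-1,"tx":0,"ty":0.1,"tz":0,"ax":0,"ay":0,"az":0},{"jaw":-1,"tx":0,"ty":0.2,"tz":0,"ax":0,"ay":0,"az":0},{"jaw":-1,"tx":0,"ty":0.2,"tz":0,"ax":0,"ay":0,"az":0}]'
python3 - <<'E'
from rig import manip
from h import *
im=manip.get_image("wrist"); w=pts(im); print(manip.get_state()["contact_force"])
a=np.radians(4.15);R=np.array([[np.cos(a),-np.sin(a)],[np.sin(a),np.cos(a)]]);B=(w[...,:2]-[.5626,.162])@R
for n,zl,zh,ya,yb in(("bar",.077,.083,-.03,.06),("staple",.064,.072,.05,.11),("cover",.053,.059,.05,.13)):
    m=(w[...,2]>zl)&(w[...,2]<zh)&(abs(B[...,0])<.1)&(B[...,1]>ya)&(B[...,1]<yb)
    if m.sum()>20: print(n,m.sum(),np.percentile(B[m],[1,50,99],axis=0).round(4).tolist(),np.median(w[m][:,2]))
E
```

```text
clock: 12.1
position: [0.5629, 0.1599, 0.0663]
ee_rot: [0.001, 0.999, 0.035, -0.0]
contact_force: [-1.0, -4.5, -1.5]
width: 0.0001
gripper_force: 2.5
[-0.10342965 -6.46209102 -0.43760386]
bar 4220 [[-0.01, -0.0139], [0.0125, 0.0163], [0.035, 0.0227]] 0.07980998448096198
staple 860 [[-0.0015, 0.0711], [0.0019, 0.0808], [0.0039, 0.0916]] 0.06828554954101027
cover 55025 [[-0.0532, 0.0507], [0.0411, 0.0823], [0.099, 0.1183]] 0.05614256207873955
```

Contact force is rising at the stop, the bar edge is at 22.7 mm and the staple centre at 81–82 mm, so the cover is shut. Now I go over the hasp to its outer side.

```bash
python3 -m pendant '[{"jaw":-1,"tx":0,"ty":-0.6,"tz":0,"ax":0,"ay":0,"az":0},{"jaw":-1,"tx":0,"ty":-0.6,"tz":6,"ax":0,"ay":0,"az":0},{"jaw":-1,"tx":0,"ty":0,"tz":12,"ax":0,"ay":0,"az":0},{"jaw":-1,"tx":-1.4,"ty":6,"tz":14,"ax":0,"ay":0,"az":0},{"jaw":-1,"tx":-1.4,"ty":12,"tz":14,"ax":0,"ay":0,"az":0},{"jaw":-1,"tx":-1.4,"ty":18.5,"tz":14,"ax":0,"ay":0,"az":0},{"jaw":-1,"tx":-1.4,"ty":18.5,"tz":14,"ax":0,"ay":0,"az":0},{"jaw":-1,"tx":-1.4,"ty":18.5,"tz":9,"ax":0,"ay":0,"az":0},{"jaw":-1,"tx":-1.4,"ty":18.5,"tz":4.2,"ax":0,"ay":0,"az":0},{"jaw":-1,"tx":-1.4,"ty":18.5,"tz":4.2,"ax":0,"ay":0,"az":0}]'
```

```text
clock: 13.4
position: [0.5461, 0.344, 0.1046]
ee_rot: [0.002, 0.999, 0.034, -0.004]
contact_force: [-0.1, -0.2, 0.4]
width: 0.0001
gripper_force: 0.0
```

```bash
python3 -m pendant '[{"jaw":-1,"tx":0.1,"ty":-1.5,"tz":0,"ax":0,"ay":0,"az":0},{"jaw":-1,"tx":0.2,"ty":-3,"tz":0,"ax":0,"ay":0,"az":0},{"jaw":-1,"tx":0.3,"ty":-4.5,"tz":0,"ax":0,"ay":0,"az":0},{"jaw":-1,"tx":0.4,"ty":-6,"tz":0,"ax":0,"ay":0,"az":0},{"jaw":-1,"tx":0.5,"ty":-7.5,"tz":0,"ax":0,"ay":0,"az":0},{"jaw":-1,"tx":0.6,"ty":-8.9,"tz":0,"ax":0,"ay":0,"az":0},{"jaw":-1,"tx":0.6,"ty":-8.9,"tz":0,"ax":0,"ay":0,"az":0}]'
python3 - <<'E'
from rig import manip
from h import *
im=manip.get_image("side"); w=pts(im); im2=manip.get_image("wrist"); cv2.imwrite("pics/w6.png",im2["pixels"]);print(manip.get_state()["contact_force"])
a=np.radians(4.15);R=np.array([[np.cos(a),-np.sin(a)],[np.sin(a),np.cos(a)]])
for im in(im,im2):
    w=pts(im);B=(w[...,:2]-[.5626,.162])@R
    m=(w[...,2]>.074)&(w[...,2]<.14)&(abs(abs(B[...,0])-.018)<.004)&(B[...,1]>.03)&(B[...,1]<.2)
    p=np.c_[B[m][:,1],w[m][:,2]]; print(len(p),[p[abs(p[:,1]-z)<.004].mean(0).round(4).tolist() for z in(.08,.09,.1,.11,.12,.13) if (abs(p[:,1]-z)<.004).sum()>2])
E
```

```text
clock: 14.28
position: [0.555, 0.2556, 0.1082]
ee_rot: [0.0, 0.999, 0.034, -0.0]
contact_force: [-0.4, 0.3, 0.4]
width: -0.0001
gripper_force: 0.0
[0.07794653 0.71964943 0.1014346 ]
94 [[0.1095, 0.0803], [0.1007, 0.0895], [0.0932, 0.0998], [0.0835, 0.11], [0.0784, 0.1189]]
2113 [[0.11, 0.0799], [0.1011, 0.0901], [0.0924, 0.1001], [0.0836, 0.1103], [0.0754, 0.1186]]
```

Hasp at about 0.86 rad, as expected. Next I move over its end and press down.

```bash
python3 -m pendant '[{"jaw":-1,"tx":0.1,"ty":-1.4,"tz":0,"ax":0,"ay":0,"az":0},{"jaw":-1,"tx":0.2,"ty":-2.8,"tz":0,"ax":0,"ay":0,"az":0},{"jaw":-1,"tx":0.3,"ty":-4.2,"tz":0,"ax":0,"ay":0,"az":0},{"jaw":-1,"tx":0.3,"ty":-4.2,"tz":-1,"ax":0,"ay":0,"az":0},{"jaw":-1,"tx":0.3,"ty":-4.2,"tz":-2,"ax":0,"ay":0,"az":0},{"jaw":-1,"tx":0.3,"ty":-4.2,"tz":-3,"ax":0,"ay":0,"az":0},{"jaw":-1,"tx":0.3,"ty":-4.2,"tz":-3.7,"ax":0,"ay":0,"az":0},{"jaw":-1,"tx":0.3,"ty":-4.2,"tz":-4,"ax":0,"ay":0,"az":0},{"jaw":-1,"tx":0.3,"ty":-4.2,"tz":-4,"ax":0,"ay":0,"az":0}]'
```

```text
clock: 15.5
position: [0.5594, 0.204, 0.0676]
ee_rot: [0.01, 0.999, 0.037, 0.0]
contact_force: [5.3, -28.9, 2.1]
width: -0.0004
gripper_force: 19.5
```

```bash
python3 - <<'E'
from rig import manip
from h import *
ims=[manip.get_image("side"),manip.get_image("wrist")]; s=manip.get_state();print(s["position"],s["contact_force"],s["moment"])
a=np.radians(4.15);R=np.array([[np.cos(a),-np.sin(a)],[np.sin(a),np.cos(a)]])
for im in ims:
    w=pts(im);B=(w[...,:2]-[.5626,.162])@R
    m=(w[...,2]>.0595)&(w[...,2]<.14)&(abs(abs(B[...,0])-.018)<.004)&(B[...,1]>-.03)&(B[...,1]<.2)
    p=np.c_[B[m][:,1],w[m][:,2]]; print(len(p),[[y]+np.percentile(p[abs(p[:,0]-y)<.003][:,1],[5,95]).round(4).tolist() for y in np.arange(.0,.14,.01).round(2) if (abs(p[:,0]-y)<.003).sum()>2])
a=ims[0]["pixels"][230:340,200:360];cv2.imwrite("pics/c7.png",cv2.hconcat([cv2.resize(ims[1]["pixels"],(400,300)),cv2.resize(a,(400,300))]))
E
```

```text
[0.55936101 0.20401491 0.06763822] [  4.52456986 -29.14359386   2.77977856] [-4.81343519 -0.74781127 -0.05792615]
168 [[np.float64(0.02), 0.0632, 0.1262], [np.float64(0.04), 0.071, 0.1359], [np.float64(0.05), 0.0726, 0.1393], [np.float64(0.06), 0.0713, 0.137], [np.float64(0.07), 0.0694, 0.1019], [np.float64(0.08), 0.0672, 0.0731], [np.float64(0.09), 0.0642, 0.0731], [np.float64(0.1), 0.0627, 0.0704], [np.float64(0.11), 0.0631, 0.0687], [np.float64(0.12), 0.0636, 0.0689]]
8779 [[np.float64(0.01), 0.0774, 0.0798], [np.float64(0.02), 0.0706, 0.0808], [np.float64(0.03), 0.133, 0.1397], [np.float64(0.04), 0.1331, 0.1397], [np.float64(0.05), 0.0733, 0.1396], [np.float64(0.06), 0.0721, 0.1393], [np.float64(0.07), 0.0705, 0.0727], [np.float64(0.08), 0.0692, 0.0712], [np.float64(0.09), 0.0679, 0.07], [np.float64(0.1), 0.0667, 0.0685], [np.float64(0.11), 0.0652, 0.0674], [np.float64(0.12), 0.0644, 0.0669]]
```

View pics/c7.png

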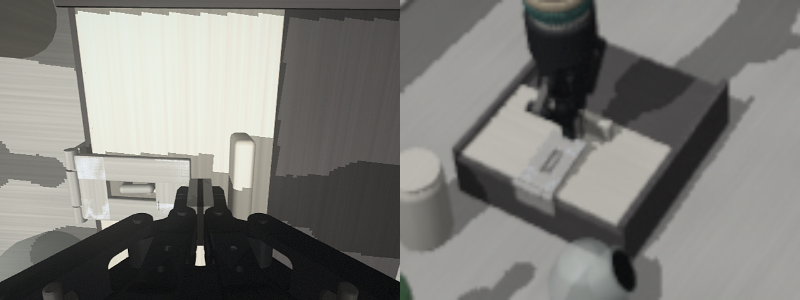

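The picture shows the fingertip slipped past the strap's end and wedged beside it (left panel, about (200,190)). The strap is at about 0.13 rad with the staple through its slot. I'll relieve the side load, lift clear, then press from above on the strap's side bar beside the staple.

```bash
python3 -m pendant '[{"jaw":-1,"tx":0,"ty":-0.6,"tz":0,"ax":0,"ay":0,"az":0},{"jaw":-1,"tx":0,"ty":-1.1,"tz":0,"ax":0,"ay":0,"az":0},{"jaw":-1,"tx":0,"ty":-1.1,"tz":0,"ax":0,"ay":0,"az":0}]'
python3 -m pendant '[{"jaw":-1,"tx":0,"ty":0,"tz":1,"ax":0,"ay":0,"az":0},{"jaw":-1,"tx":0,"ty":0,"tz":3,"ax":0,"ay":0,"az":0},{"jaw":-1,"tx":0,"ty":0,"tz":6,"ax":0,"ay":0,"az":0},{"jaw":-1,"tx":0,"ty":0,"tz":6,"ax":0,"ay":0,"az":0}]'
python3 - <<'E'
from rig import manip
from h import *
a=np.radians(4.15);R=np.array([[np.cos(a),-np.sin(a)],[np.sin(a),np.cos(a)]])
for im in (manip.get_image("side"),manip.get_image("wrist")):
    w=pts(im);B=(w[...,:2]-[.5626,.162])@R
    m=(w[...,2]>.0595)&(w[...,2]<.14)&(abs(abs(B[...,0])-.018)<.004)&(B[...,1]>-.03)&(B[...,1]<.2)
    p=np.c_[B[m][:,1],w[m][:,2]]; print(len(p),[[float(y)]+np.percentile(p[abs(p[:,0]-y)<.003][:,1],[5,95]).round(4).tolist() for y in np.arange(.0,.14,.01).round(2) if (abs(p[:,0]-y)<.003).sum()>2])
    m=(w[...,2]>.077)&(w[...,2]<.082)&(abs(B[...,0]-.02)<.02)&(abs(B[...,1]-.01)<.03);print("bar",m.sum(),np.percentile(B[m],[1,99],axis=0).round(4).tolist())
E
```

```text
clock: 15.98
position: [0.558, 0.2031, 0.0678]
ee_rot: [0.001, 0.999, 0.035, -0.0]
contact_force: [1.7, -3.4, -0.6]
width: -0.0002
gripper_force: 2.2
clock: 16.48
position: [0.5594, 0.2057, 0.1312]
ee_rot: [-0.001, 0.999, 0.035, 0.003]
contact_force: [0.7, 0.7, 0.4]
width: -0.0001
gripper_force: 0.0
183 [[0.01, 0.0773, 0.0812], [0.02, 0.06, 0.0827], [0.05, 0.0768, 0.0835], [0.06, 0.0764, 0.084], [0.07, 0.0682, 0.0797], [0.08, 0.0636, 0.0801], [0.09, 0.0689, 0.0757], [0.1, 0.069, 0.0746], [0.11, 0.0637, 0.0715], [0.12, 0.0623, 0.0708]]
bar 28 [[0.0024, 0.0118], [0.0346, 0.0249]]
4404 [[0.01, 0.0777, 0.0802], [0.02, 0.075, 0.0809], [0.05, 0.079, 0.083], [0.06, 0.0788, 0.0813], [0.07, 0.0763, 0.0788], [0.08, 0.0739, 0.0762], [0.09, 0.0715, 0.0737], [0.1, 0.069, 0.0714], [0.11, 0.0664, 0.069], [0.12, 0.0648, 0.0671]]
bar 1569 [[0.0003, 0.0113], [0.035, 0.0229]]
```

```bash
python3 -m pendant '[{"jaw":-1,"tx":1.6,"ty":2.2,"tz":0,"ax":0,"ay":0,"az":0},{"jaw":-1,"tx":1.6,"ty":2.2,"tz":-2,"ax":0,"ay":0,"az":0},{"jaw":-1,"tx":1.6,"ty":2.2,"tz":-4,"ax":0,"ay":0,"az":0},{"jaw":-1,"tx":1.6,"ty":2.2,"tz":-5,"ax":0,"ay":0,"az":0},{"jaw":-1,"tx":1.6,"ty":2.2,"tz":-5.6,"ax":0,"ay":0,"az":0},{"jaw":-1,"tx":1.6,"ty":2.2,"tz":-6.1,"ax":0,"ay":0,"az":0},{"jaw":-1,"tx":1.6,"ty":2.2,"tz":-6.1,"ax":0,"ay":0,"az":0}]'
```

```text
clock: 17.45
position: [0.574, 0.226, 0.0673]
ee_rot: [-0.0, 0.999, 0.035, 0.0]
contact_force: [-0.0, -0.3, 0.4]
width: 0.0
gripper_force: 0.0
```

```bash
python3 -m pendant '[{"jaw":-1,"tx":0,"ty":0,"tz":-0.2,"ax":0,"ay":0,"az":0},{"jaw":-1,"tx":0,"ty":0,"tz":-0.4,"ax":0,"ay":0,"az":0},{"jaw":-1,"tx":0,"ty":0,"tz":-0.4,"ax":0,"ay":0,"az":0}]'
python3 - <<'E'
from rig import manip
from h import *
a=np.radians(4.15);R=np.array([[np.cos(a),-np.sin(a)],[np.sin(a),np.cos(a)]])
for im in (manip.get_image("side"),manip.get_image("wrist")):
    w=pts(im);B=(w[...,:2]-[.5626,.162])@R
    m=(w[...,2]>.0595)&(w[...,2]<.09)&(abs(B[...,0]+.014)<.007)&(B[...,1]>-.03)&(B[...,1]<.2)
    p=np.c_[B[m][:,1],w[m][:,2]]; print(len(p),[[float(y)]+np.percentile(p[abs(p[:,0]-y)<.003][:,1],[5,95]).round(4).tolist() for y in np.arange(.05,.14,.01).round(2) if (abs(p[:,0]-y)<.003).sum()>2])
E
```

```text
clock: 17.82
position: [0.5744, 0.226, 0.0645]
ee_rot: [-0.0, 0.999, 0.035, 0.001]
contact_force: [-0.9, -0.7, 4.8]
width: 0.0004
gripper_force: 2.3
145 [[0.05, 0.0608, 0.0665], [0.06, 0.0641, 0.0682], [0.07, 0.0626, 0.0693], [0.08, 0.0604, 0.0671], [0.09, 0.0606, 0.0685], [0.1, 0.0631, 0.0697], [0.11, 0.061, 0.0676], [0.12, 0.0613, 0.0698]]
187 [[0.12, 0.0656, 0.0669]]
```

```bash
python3 -m pendant '[{"jaw":-1,"tx":0,"ty":0,"tz":-0.2,"ax":0,"ay":0,"az":0},{"jaw":-1,"tx":0,"ty":0,"tz":-0.2,"ax":0,"ay":0,"az":0},{"jaw":-1,"tx":0,"ty":0,"tz":3,"ax":0,"ay":0,"az":0},{"jaw":-1,"tx":-3,"ty":0,"tz":9,"ax":0,"ay":0,"az":0},{"jaw":-1,"tx":-8,"ty":0,"tz":15,"ax":0,"ay":0,"az":0},{"jaw":-1,"tx":-8,"ty":0,"tz":18,"ax":0,"ay":0,"az":0},{"jaw":-1,"tx":-8,"ty":0,"tz":18,"ax":0,"ay":0,"az":0}]'
python3 - <<'E'
from rig import manip
from h import *
a=np.radians(4.15);R=np.array([[np.cos(a),-np.sin(a)],[np.sin(a),np.cos(a)]])
im=manip.get_image("wrist");cv2.imwrite("pics/w8.png",im["pixels"])
w=pts(im);B=(w[...,:2]-[.5626,.162])@R
m=(w[...,2]>.0595)&(w[...,2]<.09)&(abs(abs(B[...,0])-.014)<.006)&(B[...,1]>-.03)&(B[...,1]<.2)
p=np.c_[B[m][:,1],w[m][:,2]]; print(len(p),[[float(y)]+np.percentile(p[abs(p[:,0]-y)<.003][:,1],[5,50,95]).round(4).tolist() for y in np.arange(.05,.14,.01).round(2) if (abs(p[:,0]-y)<.003).sum()>2])
m=(w[...,2]>.077)&(w[...,2]<.082)&(abs(B[...,0])<.04)&(abs(B[...,1]-.01)<.04);print("bar",m.sum(),np.percentile(B[m],[1,99],axis=0).round(4).tolist())
m=(w[...,2]>.053)&(w[...,2]<.059)&(abs(B[...,0]-.06)<.03);print("cover",np.percentile(B[m],[1,99],axis=0).round(4).tolist())
E
```

```text
clock: 18.8
position: [0.4951, 0.2267, 0.2478]
ee_rot: [-0.001, 0.999, 0.035, 0.004]
contact_force: [0.3, -0.8, -1.5]
width: 0.0001
gripper_force: 0.0
3638 [[0.05, 0.0634, 0.0645, 0.0658], [0.06, 0.0634, 0.0646, 0.0658], [0.07, 0.0633, 0.0646, 0.0657], [0.08, 0.0633, 0.0646, 0.0657], [0.09, 0.0634, 0.0645, 0.0659], [0.1, 0.0634, 0.0646, 0.0657], [0.11, 0.0636, 0.0646, 0.0658], [0.12, 0.0637, 0.0655, 0.0673]]
bar 1429 [[-0.0333, 0.0113], [0.0338, 0.023]]
cover [[0.0307, -0.0046], [0.0895, 0.1748]]
```

View pics/w8.png

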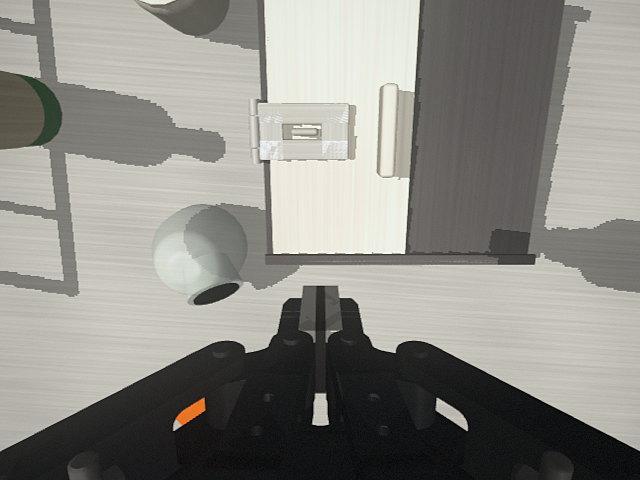

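The hasp lies flat at (305,132), its top at 64.5 mm along its whole length, with the staple through the slot. The bar spans 11–23 mm, so the cover is shut. The arm is clear of everything, so I'm handing in.

```bash
python3 -c "
from rig import manip
print(manip.sign_off())"
```

```text
the job is handed in; nothing more can be done
None
```

The job is handed in (it returned no verdict): the tongs were measured flat in the compartment before closing, and the last wrist view shows the cover shut and the hasp flat over the staple; no contact with other items showed in the images or forces.

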